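# Check that the tealight is out and cold

### The job

Pick the thermometer wand up off the rubber mat, point its nose at the middle of the frosted glass tealight holder from about 10 cm away, hold it steady there for two seconds, then lay it gently back down flat on the mat. Next show the holder to the hall camera: push the console's spring-centred stick sideways, only to the side where the tealight holder stands and nearly to its stop, hold it over for two seconds, and let it come back to the middle. Leave the holder and the other things on the bench where they stand.

Things in the scene. Friction and masses are not known exactly. Their poses are not given: they have to be found in the camera images.
- thermo: loose grey wand-shaped infrared thermometer, 160 long, 34 high, 120 g or so: a straight body 110 long x 30 wide, then a thin black neck 22 thick and a flared black nose 33 in diameter at the +x end. Origin: centre of the underside of the whole 160 length (the 30 wide body reaches from 80 behind it to 30 ahead of it; the balance point is within 20 of it); x points along the wand out of its nose, z up. It starts lying on the mat (sizes in mm)
- thermo_nose (a point): centre of the thermometer's nose face, 80 ahead of the wand's origin and 17 above its underside; same axes as the wand, it measures straight ahead along +x (sizes in mm)
- mat: fixed black ribbed rubber mat, 180 (x) x 260 (y) x 5 thick, lying on the bench in front of the console. Origin: centre of its underside (sizes in mm)
- holder: loose frosted glass tealight holder, a round tumbler 100 high, 72 in diameter at the foot and 84 at the rim, walls 5, with a tealight inside. Origin: centre of its underside. Stands either left or right of the console (sizes in mm)
- holder_mid (a point): middle of the tealight holder, on its axis 50 above its underside: the point to aim at (sizes in mm)
- console: fixed grey camera console, 130 x 130 x 40 high, with the stick in the middle of its top. Origin: centre of its underside; x points to its far side (a black bar marks the near edge), y to its left side (seen from the robot), z up. A fixed white hall camera on a post, 161 high, foot 90 in diameter, stands on the bench 150 to 250 beyond it (in world x); its head turns with the stick, by twice the sideways tilt and to the same side, and is not to be handled (sizes in mm)
- stick_knob (a point): middle of the stick's black ball knob, 30 in diameter, on a 12 thick steel shaft, 76 above the pivot, so 116 above the bench when the stick is upright. The pivot is on the console's axis 40 above the bench. z runs up along the stick (sizes in mm)
- stick_side (a joint): sideways tilt of the stick in rad: positive to the console's left (+y), negative to its right, stops at +-0.5; a spring of 0.4 N m/rad returns it to 0 (about 2.5 N at the knob near the stop) (sizes in mm)
- stick_fore (a joint): fore and aft tilt of the stick in rad: positive away from the robot (console +x), stops at +-0.5, same spring to 0 (sizes in mm)
- nightlight: loose wooden nightlight, a 75 x 75 x 70 block with a white dome on it, 110 high in all, steel toggle on its near face. Origin: centre of its underside. Stands on the other side of the console from the tealight holder. Leave alone (sizes in mm)
- boot_jack: loose black plastic boot jack lying flat, 265 (x) x 90 x 38 high, forked at +x. Origin: centre of its underside, 130 from the blunt end. Leave alone (sizes in mm)
- shoehorn: loose steel spoon-shaped shoehorn lying flat, 200 (x) x 40 x 12 high. Origin: centre of its underside. Leave alone (sizes in mm)
- gauge: loose red metal tyre pressure gauge lying flat, dial 60 in diameter and 28 high with a stem reaching 92 along +x and a button behind at -x. Origin: centre of the dial's underside. Leave alone (sizes in mm)
Not all that is in view belongs to the job. What is shaped like the thermo but purple is not meant. What is shaped like the console but orange is not meant.

How it is judged:
By the outcome, as a careful person would: the job done as asked, in the order asked, and still so for the second after the job is handed in, with the robot touching nothing.
It also fails if it takes over 70 s, if anything falls off the work surface, if the arm or the gripper's body presses on something with over 40 N, if the wrist force passes 120 N, or if a joint passes its speed limit or range.

### The arm

A 7-joint arm with a two-finger parallel gripper is mounted at the origin on the work surface. World frame = base frame: x ahead of the robot, y to its left, z up, the work surface at z = 0. Lengths are in m, angles in rad, forces in N, time in s.
With the tool pointing down it reaches from about 0.4 to 0.85 m from the base axis. Payload 10.4 kg.
Tool frame: the origin (TCP) lies midway between the tips of the shut fingers; the grasp point (between the pads) lies 19 mm behind it; z points along the fingers, y is the line along which they close (so a half turn about z gives the same grasp; the last joint's range is limited). The gripper opens to 87 mm and grips with 3 to 60 N. Pads are 19 mm wide; open, the fingers measure 117 mm over their backs; the gripper's body (75 mm by 190 mm) begins 51 mm behind the grasp point.
Start: joints at [-1.154, 0.332, -0.065, 1.46, 0.022, 1.35, -0.088], TCP at [0.266, 0.566, 0.223] pointing down, gripper open.
Joint ranges: [-2.6, 2.6], [-0.5, 2.12], [-1.47, 1.34], [0.16, 2.42], [-1.27, 4.41], [0.06, 2.06], [-2.6, 2.6]. Speed limits (rad/s): [2.22, 2.22, 2.79, 2.79, 3.14, 3.14, 3.14].

### API

Orientations are given as a unit quaternion [x, y, z, w].
In Python, from bench import r gives the robot as it stands.
- The arm moves only by the tool carry_out, never from a script. Its argument "steps" is a list that holds one entry, the list of rows, each a list of 6 numbers: the shift along the tool's x, y, z in cm, then the turn, a rotation vector about the tool's x, y, z in rad. In form: [[[dx, dy, dz, wx, wy, wz], ...]]. A call has 1 to 20 rows; each row is the pose to reach, as a shift and turn from the pose commanded when the call began, along the tool's axes at that moment; what a row does not reach only later rows make up. A row lasts 1/12 s, in which the tool goes at most 41.7 mm and 7.16 degrees, less where a joint would pass 70% of its speed; a pose out of reach is approached as far as the arm can. A call with a gripper value outside its range is refused whole. "hand" is the closure, from -1 (fully open) to 1 (shut), set as the call begins (left out, the last holds). The fingers move at their own pace and stop on an object; "squeeze" is the grip in N (left out, the last holds). Time passes only in rows, so rows that repeat a pose let the fingers close. It gives the time, the measured TCP pose, the force, the opening and the grip force at its end, in the units of the state.
- r.read_state(): the state, without advancing time (a new reading comes with each control period).
- r.camera(name): name is "side" or "top"; returns the picture (420x560x3 uint8, red, green, blue); there is no depth.
- r.camera_params(name): a dict with "fx", "fy", "cx", "cy" (pixels), "D" ([k1, k2, p1, p2, k3] as OpenCV has them; the pictures are not rectified), "view" (4x4, takes a point from world to camera coordinates). Camera axes: x right, y up, looking along -z (the intrinsics and any distortion apply to the point x, -y, -z); pixel columns grow to the right and rows downward; lengths in m; the calibration is good to about 2 mm. A picture is of the moment at which its call begins. camera_params takes no time and is no camera call.
- r.close_job(): hands the job in; it is judged then, once.
The state is a dict: "time": time; "joint_positions": joint angles; "joint_vel": joint speeds; "joint_torque": joint torques, N m; "ee_pos": TCP position; "eef_rot": TCP orientation; "ft_force": force on the tool from outside, world axes, zero at the start; "torque": the same for the moment, N m; "width": finger opening in m; "grip_force": force on a finger pad.
Only numpy, scipy, OpenCV 4.12 (cv2) and the standard library are available. Lean on these libraries where they do the work, as an engineer would, in place of code of your own. Each camera call takes 0.05 s, during which the arm holds its last target. There are 200 camera calls.

## Working session

There is one attempt and no reset: what is moved stays moved. The work goes in short steps, Python scripts to look and compute and a tool call to move; the robot and the scene stay as the last step left them, time stands still between calls to the robot, and variables do not carry over. Pictures are saved under pics/ and viewed, at most 10 in all, crops included, and the job is handed in when it is done.

Besides the shell and the picture viewer there is one more tool, called after "Emit:" as name([rows], argument=value, ...), one row to a line, values as JSON. carry_out: Moves the arm, as the interface text tells. Its arguments: {"type":"object","properties":{"steps":{"type":"array","items":{"type":"array","items":{"type":"array","items":{"type":"number"}}}},"hand":{"type":"number"},"squeeze":{"type":"number"}},"required":["steps"]}

```bash
mkdir -p pics; ls
python3 - <<'E'
from bench import r
import cv2,numpy as np
for n in("top","side"):
    cv2.imwrite(f"pics/{n}0.png",r.camera(n)[:,:,::-1])
    p=r.camera_params(n);print(n,{k:np.round(v,3).tolist() for k,v in p.items()})
s=r.read_state();print(s)
E
```

```text
pics
top {'fx': 415.757, 'fy': 415.757, 'cx': 287.816, 'cy': 213.542, 'D': [-0.045, 0.0, 0.0, 0.0, 0.0], 'view': [[-0.006, -1.0, 0.006, 0.001], [0.987, -0.005, 0.16, -0.565], [-0.159, 0.007, 0.987, -1.32], [0.0, 0.0, 0.0, 1.0]]}
side {'fx': 472.363, 'fy': 472.363, 'cx': 282.548, 'cy': 204.873, 'D': [-0.11, 0.0, 0.0, 0.0, 0.0], 'view': [[0.906, -0.423, -0.018, -0.475], [0.263, 0.529, 0.807, -0.24], [-0.331, -0.736, 0.591, -1.542], [0.0, 0.0, 0.0, 1.0]]}
{'time': 0.1, 'joint_positions': array([-1.1536316 ,  0.33279892, -0.06465518,  1.46083964,  0.02160407,
        1.34990677, -0.08848407]), 'joint_vel': array([ 1.55183376e-03, -2.63044195e-04,  4.02550001e-04, -2.18485691e-03,
        9.71485559e-05, -7.67312695e-04,  1.97999272e-04]), 'joint_torque': array([ 1.68288207e-03, -6.24541283e+01,  2.48413399e-02, -3.90719426e+01,
       -6.14064583e-02,  3.65170150e-02,  1.31943685e-05]), 'ee_pos': array([0.26596287, 0.56521086, 0.22184793]), 'eef_rot': array([ 2.18118045e-01,  9.75922191e-01, -6.20759125e-04, -1.00159045e-04]), 'ft_force': array([-0.14234359, -0.94147006,  0.59879202]), 'torque': array([-0.02012333, -0.00830146,  0.01627391]), 'grip_force': 0.0, 'width': 0.08709945347799071}
```

View pics/top0.png

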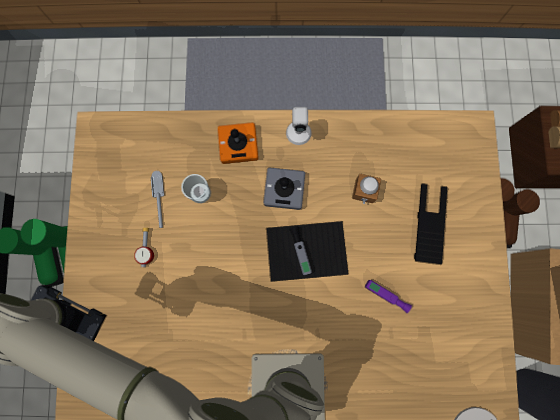

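View pics/side0.png

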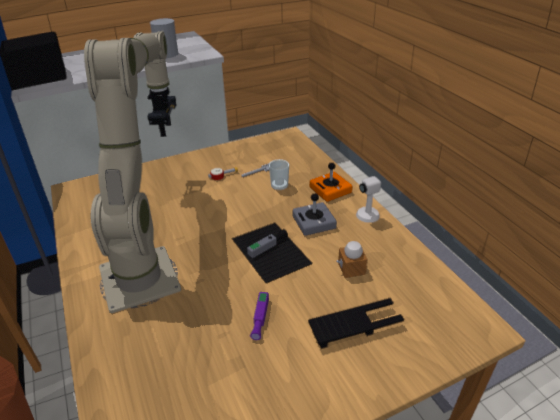

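In the top view, the wand candidates are the grey one on the mat at (301,255) and the purple one at (388,295). Grey on the mat is the thermo. The console candidates are grey at (285,188) and orange at (238,142), and grey is the one meant. The holder at (196,188) is left of the console and the nightlight at (368,187) is right. I'll confirm this in an enlarged crop.

```bash
cat > h.py <<'E'
import cv2,numpy as np
from bench import r
def K(p): return np.array([[p["fx"],0,p["cx"]],[0,p["fy"],p["cy"]],[0,0,1]])
def ray(n,uv):
    p=r.camera_params(n);V=np.array(p["view"]);R=V[:3,:3];c=-R.T@V[:3,3]
    x,y=cv2.undistortPoints(np.array([[uv]],float),K(p),np.array(p["D"]))[0,0]
    d=R.T@np.array([x,-y,-1]);return c,d/np.linalg.norm(d)
def plane(n,uv,z):
    c,d=ray(n,uv);return c+d*(z-c[2])/d[2]
def tri(a,b):
    c1,d1=ray("top",a);c2,d2=ray("side",b)
    t=np.linalg.lstsq(np.stack([d1,-d2],1),c2-c1,rcond=None)[0]
    p,q=c1+t[0]*d1,c2+t[1]*d2;return (p+q)/2,np.linalg.norm(p-q)
def proj(n,P):
    p=r.camera_params(n);V=np.array(p["view"]);q=V[:3,:3]@np.array(P)+V[:3,3]
    return cv2.projectPoints(np.array([[q[0],-q[1],-q[2]]]),np.zeros(3),np.zeros(3),K(p),np.array(p["D"]))[0].ravel()
E
python3 - <<'E'
from h import *
t=cv2.imread("pics/top0.png");s=cv2.imread("pics/side0.png")
a=cv2.resize(t[160:290,170:350],(800,578),interpolation=cv2.INTER_CUBIC)
cv2.imwrite("pics/c1.png",a)
b=cv2.resize(s[150:290,205:365],(686,600),interpolation=cv2.INTER_CUBIC)
cv2.imwrite("pics/c2.png",b)
# grey body of wand: pixels bright within the mat
for n,im,box in(("top",t,(225,278,270,345)),):
    y0,y1,x0,x1=box;g=im[y0:y1,x0:x1].max(2)
    m=(g>60).astype(np.uint8);N,L,S,C=cv2.connectedComponentsWithStats(m)
    for i in range(1,N):
        if S[i,4]>40:
            c=cv2.findContours((L==i).astype(np.uint8),0,2)[0][0];rc=cv2.minAreaRect(c)
            print(S[i],C[i]+[x0,y0],np.round(cv2.boxPoints(rc)+[x0,y0],1).tolist())
E
```

```text
[ 0  0 25  3 43] [279.23255814 225.51162791] [[270.0, 225.0], [294.0, 225.0], [294.0, 227.0], [270.0, 227.0]]
[ 24  16  18  34 289] [302.4532872  258.30449827] [[293.2, 243.1], [301.9, 240.5], [311.5, 272.6], [302.8, 275.1]]
[46 50 29  3 60] [332.98333333 276.31666667] [[316.0, 275.0], [344.0, 275.0], [344.0, 277.0], [316.0, 277.0]]
```

View pics/c1.png

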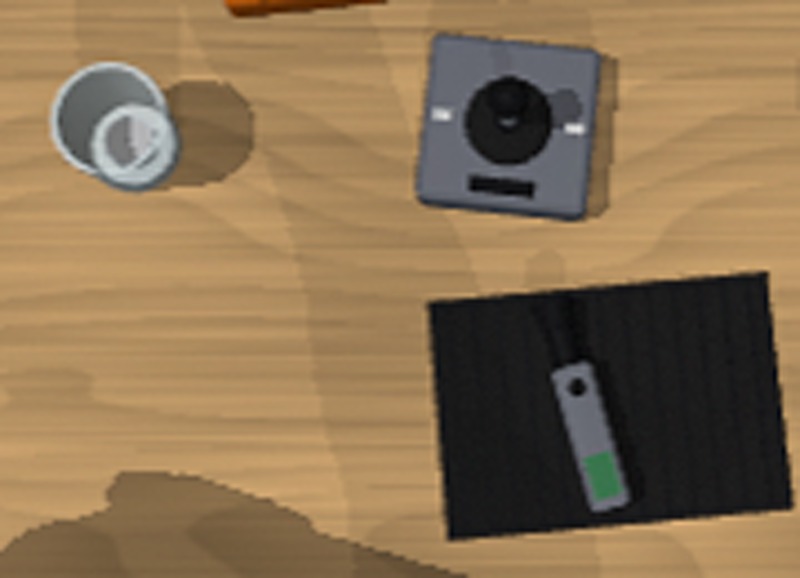

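View pics/c2.png

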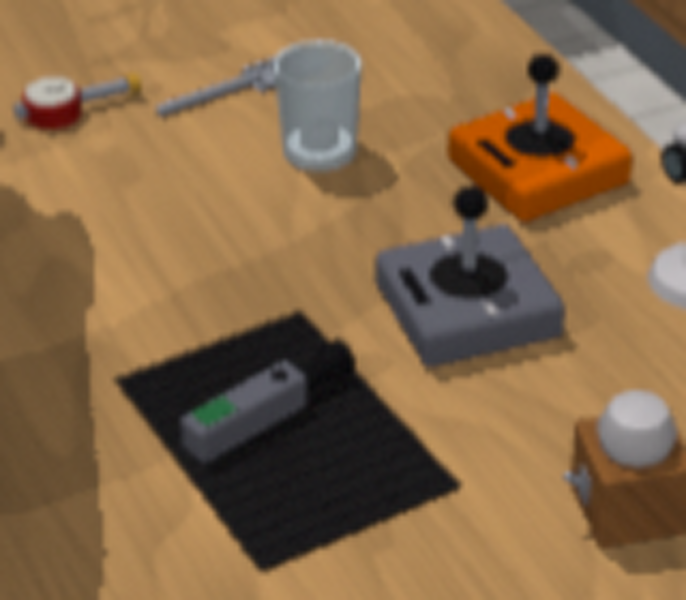

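The crops confirm it. The grey wand lies on the mat, nose away from the robot at c1 (555,300) and body end at c1 (612,507). The grey console has its knob at c1 (511,95) and c2 (470,203). The glass holder is on the console's left, with its rim centre at c1 (109,119) and c2 (318,68).

Run:
```python
from h import *
np.set_printoptions(precision=4,suppress=True)
A=lambda u,v:(170+(u+.5)/4.444-.5,160+(v+.5)/4.4444-.5)
B=lambda u,v:(205+(u+.5)/4.2857-.5,150+(v+.5)/4.2857-.5)
print("rim",plane("top",A(109,119),.1),plane("side",B(318,68),.1),tri(A(109,119),B(318,68)))
print("foot right/left",[plane("side",B(*q),0.) for q in((285,148),(357,148),(320,169))])
print("knob",tri(A(511,95),B(470,203)))
c=[plane("top",A(*q),.04) for q in((435,35),(600,52),(583,218),(417,200))];print("console",np.mean(c,0),np.array(c)[:,:2].tolist())
f=(c[0]+c[1]-c[2]-c[3])/2;print("yaw",np.degrees(np.arctan2(f[1],f[0])),np.linalg.norm(f))
m=[plane("top",A(*q),.005) for q in((430,303),(768,272),(793,508),(449,540))];print("mat",np.mean(m,0)); f=(m[0]+m[1]-m[2]-m[3])/2;print(np.degrees(np.arctan2(f[1],f[0])),np.linalg.norm(f));print(np.array(m))
w=[plane("top",A(*q),.037) for q in((552,372),(592,360),(632,500),(592,513))]
fr=(w[0]+w[1])/2;bk=(w[2]+w[3])/2;f=fr-bk;L=np.linalg.norm(f);f/=L
print("wand body",fr,bk,L,np.linalg.norm(w[0]-w[1]),"yaw",np.degrees(np.arctan2(f[1],f[0])),"origin",bk+.08*f)
w=[plane("side",B(*q),.037) for q in((183,424),(287,360),(307,378),(206,443))]
print("side body",w[1]-w[0],w[2]-w[3],w[0]-w[3]);fr=(w[1]+w[2])/2;bk=(w[0]+w[3])/2;f=fr-bk;print(fr,bk,np.linalg.norm(f),np.degrees(np.arctan2(f[1],f[0])))
n=[plane("top",A(*q),.022) for q in((530,308),(572,292))];print("nose end",n)
from scipy.spatial.transform import Rotation as R
print(R.from_quat(r.read_state()["eef_rot"]).as_matrix())
print("gauge",plane("top",(144,256),.028),"shoehorn",plane("top",(157,175),.01),plane("top",(160,226),.01),"camerapost",plane("top",(299,132),0))
```

```text
rim [0.6457 0.2962 0.1   ] [0.6417 0.2827 0.1   ] (array([0.6484, 0.2984, 0.0895]), np.float64(0.0005445065268737907))
foot right/left [array([0.6168, 0.3111, 0.    ]), array([0.6797, 0.2797, 0.    ]), array([0.6322, 0.2628, 0.    ])]
knob (array([0.6576, 0.008 , 0.1137]), np.float64(0.0020942772488098545))
console [0.653  0.0095 0.04  ] [[0.7232872158063752, 0.06493375487594097], [0.7095336669372765, -0.059628513907737685], [0.5824145708256685, -0.045403738730056445], [0.5965884125532399, 0.07803696802612382]]
yaw -6.145231654377119 0.12764241554434289
mat [ 0.4462 -0.0658  0.005 ]
4.597814121758471 0.17818230263198045
[[ 0.5237  0.0697  0.005 ]
 [ 0.5462 -0.187   0.005 ]
 [ 0.3683 -0.2011  0.005 ]
 [ 0.3464  0.0553  0.005 ]]
wand body [ 0.4725 -0.0363  0.037 ] [ 0.3698 -0.0644  0.037 ] 0.10641939528780446 0.03077513355706841 yaw 15.328740314870027 origin [ 0.447  -0.0432  0.037 ]
side body [0.1058 0.0359 0.    ] [0.1031 0.0366 0.    ] [-0.0079  0.0287  0.    ]
[ 0.473  -0.0405  0.037 ] [ 0.3685 -0.0768  0.037 ] 0.11057737273569734 19.14850176369006
nose end [array([ 0.5175, -0.0058,  0.022 ]), array([ 0.5294, -0.0373,  0.022 ])]
[[-0.9048  0.4257 -0.0005]
 [ 0.4257  0.9048 -0.0012]
 [-0.0001 -0.0013 -1.    ]]
gauge [0.4292 0.4707 0.028 ] shoehorn [0.7072 0.4455 0.01  ] [0.5307 0.4273 0.01  ] camerapost [ 0.8627 -0.0437  0.    ]
```

```bash
cat >> h.py <<'E'
from scipy.spatial.transform import Rotation as Ro
def go(x,y,z,yaw):
    """row (cm, rad) to a tool-down pose with tool x at yaw deg"""
    s=r.read_state();R0=Ro.from_quat(s["eef_rot"]);a=np.radians(yaw)
    R1=Ro.from_matrix(np.array([[np.cos(a),np.sin(a),0],[np.sin(a),-np.cos(a),0],[0,0,-1]]))
    d=R0.inv().apply(np.array([x,y,z])-s["ee_pos"])*100
    print(np.round(d,2).tolist(),np.round((R0.inv()*R1).as_rotvec(),3).tolist())
E
python3 -c "
from h import *
go(.447,-.043,.15,15.5)"
```

```text
[-42.27, -47.32, 7.25] [-0.0, 0.002, 2.431]
```

Emit:
carry_out([
  [[-4,-4.5,0,0,0,0.12],[-8,-9,0,0,0,0.24],[-11,-12.5,0,0,0,0.36],[-14,-16,0.5,0,0,0.48],[-17,-19,1,0,0,0.6],[-20,-22.5,1.5,0,0,0.72],[-23,-26,2,0,0,0.84],[-26,-29,2.5,0,0,0.96],[-29,-32.5,3,0,0,1.08],[-32,-36,3.5,0,0,1.2],[-34,-38,4,0,0,1.32],[-36,-40,4.5,0,0,1.44],[-38,-42.5,5,0,0,1.56],[-40,-45,5.5,0,0,1.68],[-41.5,-46.5,6,0,0,1.8],[-42.27,-47.32,6.5,0,0,1.92],[-42.27,-47.32,7.25,0,0,2.04],[-42.27,-47.32,7.25,0,0,2.16],[-42.27,-47.32,7.25,0,0,2.28],[-42.27,-47.32,7.25,0,0.002,2.431]],
], hand=-1, squeeze=15)

```text
time: 1.77
ee_pos: [0.4468, -0.0427, 0.1496]
eef_rot: [0.989, 0.145, -0.0, -0.001]
ft_force: [-0.4, 0.8, 0.5]
width: 0.0872
grip_force: 0.0
```

Run:
```python
from h import *
s=r.camera("side")[:,:,::-1];t=r.camera("top")[:,:,::-1]
a=cv2.resize(s[200:290,220:340],(400,300),interpolation=cv2.INTER_CUBIC);b=cv2.resize(t[215:305,250:370],(400,300),interpolation=cv2.INTER_CUBIC)
cv2.imwrite("pics/c3.png",np.hstack([a,b]))
go(.447,-.043,.011,15.5)
```

```text
[0.0, 0.05, 13.88] [-0.001, -0.0, 0.024]
```

View pics/c3.png

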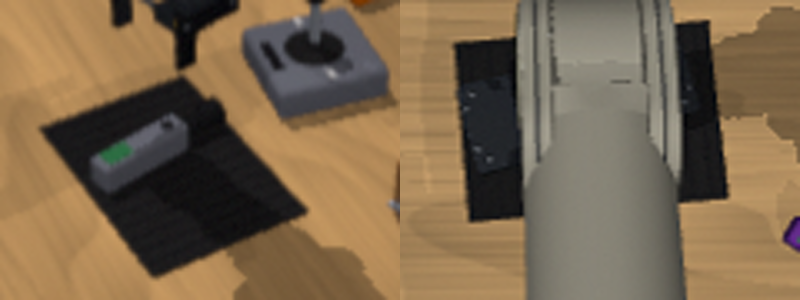

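The left half (side view) shows the wand unmoved on the mat with the open fingers above it at about (120,10) and (185,50). In the right half (top view) the arm hides the wand. I'm descending.

Emit:
carry_out([
  [[0,0,2,0,0,0.024],[0,0,4,0,0,0.024],[0,0,6,0,0,0.024],[0,0,8,0,0,0.024],[0,0,10,0,0,0.024],[0,0,11.5,0,0,0.024],[0,0,12.5,0,0,0.024],[0,0,13.2,0,0,0.024],[0,0,13.6,0,0,0.024],[0,0,13.8,0,0,0.024],[0,0,13.8,0,0,0.024],[0,0,13.8,0,0,0.024]],
])

```text
time: 2.87
ee_pos: [0.4476, -0.0424, 0.0126]
eef_rot: [0.991, 0.136, 0.001, -0.001]
ft_force: [0.2, -0.8, 0.4]
width: 0.0868
grip_force: 0.0
```

Emit:
carry_out([
  [[0,0,0,0,0,0],[0,0,0,0,0,0],[0,0,0,0,0,0],[0,0,0,0,0,0],[0,0,0,0,0,0],[0,0,0,0,0,0],[0,0,0,0,0,0],[0,0,0,0,0,0],[0,0,0,0,0,0],[0,0,0,0,0,0],[0,0,0,0,0,0],[0,0,0,0,0,0]],
], hand=1, squeeze=15)

```text
time: 3.87
ee_pos: [0.4471, -0.0424, 0.012]
eef_rot: [0.991, 0.136, 0.0, -0.001]
ft_force: [-0.3, -0.5, -0.3]
width: 0.0301
grip_force: 15.0
```

Emit:
carry_out([
  [[0,0,-0.3,0,0,0],[0,0,-0.8,0,0,0],[0,0,-1.5,0,0,0],[0,0,-2.5,0,0,0],[0,0,-4,0,0,0],[0,0,-5.5,0,0,0],[0,0,-7,0,0,0],[0,0,-8.5,0,0,0],[0,0,-9.5,0,0,0],[0,0,-10,0,0,0],[0,0,-10,0,0,0],[0,0,-10,0,0,0]],
], squeeze=25)

```text
time: 4.87
ee_pos: [0.447, -0.0424, 0.1119]
eef_rot: [0.991, 0.136, 0.0, -0.001]
ft_force: [0.5, -0.1, -1.8]
width: 0.0299
grip_force: 25.0
```

Run:
```python
from h import *
s=r.camera("side")[:,:,::-1]
cv2.imwrite("pics/c4.png",cv2.resize(s[130:290,210:370],(600,600),interpolation=cv2.INTER_CUBIC))
st=r.read_state();print(st["ee_pos"],st["width"],st["ft_force"])
go(.5015,.174,.112,40)
```

```text
[ 0.44669661 -0.0425066   0.11150272] 0.0297879251019773 [-0.13441287  0.28102755 -0.7669614 ]
[11.11, -19.37, -0.03] [-0.001, -0.0, -0.425]
```

View pics/c4.png

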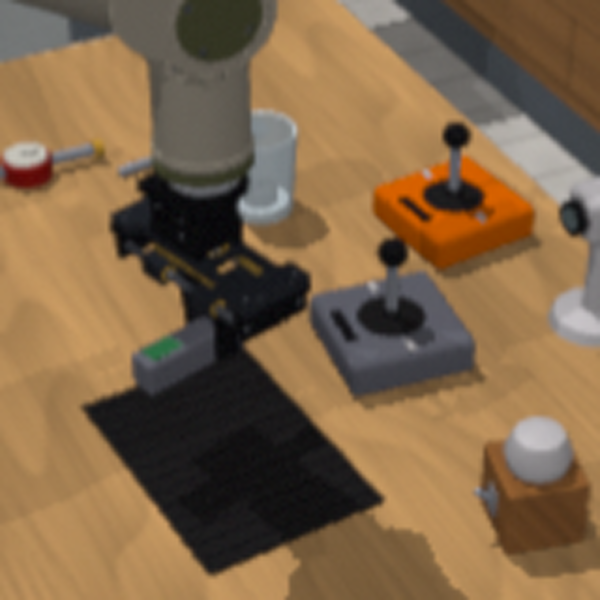

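The wand is held level, with its rear end at (165,365). The holder at (265,165) and the console are undisturbed.

Emit:
carry_out([
  [[0.5,-1,0,0,0,-0.02],[1.3,-2.3,0,0,0,-0.05],[2.3,-4,0,0,0,-0.09],[3.4,-6,0,0,0,-0.13],[4.6,-8,0,0,0,-0.17],[5.7,-10,0,0,0,-0.22],[6.9,-12,0,0,0,-0.26],[8,-14,0,0,0,-0.3],[9.1,-16,0,0,0,-0.35],[10.1,-17.6,0,0,0,-0.39],[10.8,-18.7,0,0,0,-0.41],[11.11,-19.37,0,0,0,-0.425],[11.11,-19.37,0.7,0,0,-0.425],[11.11,-19.37,2,0,0,-0.425],[11.11,-19.37,3.5,0,0,-0.425],[11.11,-19.37,5,0,0,-0.425],[11.11,-19.37,6.2,0,0,-0.425],[11.11,-19.37,6.9,0,0,-0.425],[11.11,-19.37,7.2,0,0,-0.425],[11.11,-19.37,7.2,0,0,-0.425]],
])

```text
time: 6.58
ee_pos: [0.5017, 0.1735, 0.0398]
eef_rot: [0.94, 0.342, -0.0, -0.0]
ft_force: [0.2, 0.5, -0.6]
width: 0.03
grip_force: 25.0
```

Run:
```python
from h import *
s=r.camera("side")[:,:,::-1];t=r.camera("top")[:,:,::-1]
a=cv2.resize(s[130:250,210:310],(500,600),interpolation=cv2.INTER_CUBIC);b=cv2.resize(t[160:260,165:215],(300,600),interpolation=cv2.INTER_CUBIC)
cv2.imwrite("pics/c5.png",np.hstack([a,b]))
st=r.read_state();print(st["ee_pos"],st["width"],st["eef_rot"]);R=Ro.from_quat(st["eef_rot"]).as_matrix()
n=st["ee_pos"]+.08*R[:,0]+np.array([0,0,.010]);h=np.array([.647,.296,.05])
print("nose",n,"dist",np.linalg.norm(h-n),"err deg",np.degrees(np.arccos(R[:,0]@(h-n)/np.linalg.norm(h-n))))
print("nose px side/top",proj("side",n),proj("top",n),"mid",proj("side",h),proj("top",h)); go(.5015,.174,.04,40)
```

```text
[0.50231987 0.17398107 0.040848  ] 0.029942070358617266 [ 9.39820348e-01  3.41667806e-01  6.44880295e-04 -6.38982603e-04]
nose [0.5636419  0.22535802 0.05097991] dist 0.10926949439615682 err deg 0.6885663447386046
nose px side/top [267.18228856 187.54989831] [218.19947853 214.13009375] mid [278.9126863  174.04959541] [197.46036661 189.38623287]
[-0.06, -0.05, 0.08] [-0.001, -0.002, -0.001]
```

View pics/c5.png

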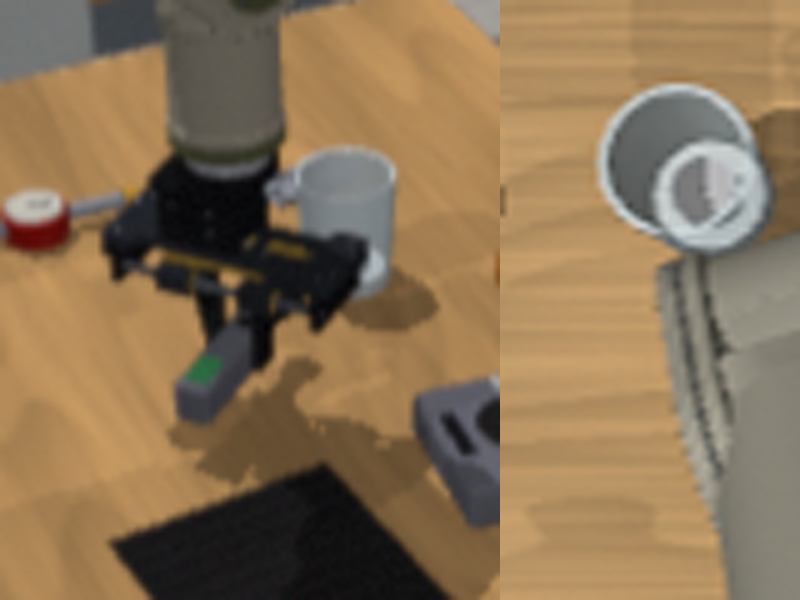

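The side crop shows the wand pointed at the holder, rim centre (347,180) and foot at (345,290), and the projected aim point falls mid-wall. I'm moving 6 mm closer, then holding.

Emit:
carry_out([
  [[0.2,0,0,0,0,0],[0.4,0,0,0,0,0],[0.6,0,0,0,0,0],[0.6,0,0,0,0,0],[0.6,0,0,0,0,0],[0.6,0,0,0,0,0],[0.6,0,0,0,0,0],[0.6,0,0,0,0,0],[0.6,0,0,0,0,0],[0.6,0,0,0,0,0],[0.6,0,0,0,0,0],[0.6,0,0,0,0,0],[0.6,0,0,0,0,0],[0.6,0,0,0,0,0],[0.6,0,0,0,0,0],[0.6,0,0,0,0,0],[0.6,0,0,0,0,0],[0.6,0,0,0,0,0],[0.6,0,0,0,0,0],[0.6,0,0,0,0,0]],
])

```text
time: 8.35
ee_pos: [0.5065, 0.1779, 0.0403]
eef_rot: [0.94, 0.342, 0.0, -0.001]
ft_force: [0.9, -0.4, -1.4]
width: 0.0299
grip_force: 25.0
```

Emit:
carry_out([
  [[0,0,0,0,0,0],[0,0,0,0,0,0],[0,0,0,0,0,0],[0,0,0,0,0,0],[0,0,0,0,0,0],[0,0,0,0,0,0],[0,0,0,0,0,0],[0,0,0,0,0,0],[0,0,0,0,0,0],[0,0,0,0,0,0],[0,0,0,0,0,0],[0,0,0,0,0,0],[0,0,0,0,0,0],[0,0,0,0,0,0],[0,0,0,0,0,0],[0,0,0,0,0,0]],
])

```text
time: 9.68
ee_pos: [0.5065, 0.1779, 0.0403]
eef_rot: [0.94, 0.342, 0.0, -0.001]
ft_force: [0.3, -0.2, -0.6]
width: 0.0296
grip_force: 25.0
```

```bash
python3 -c "
from h import *
go(.447,-.0424,.112,15.5)"
```

```text
[-18.71, 13.05, -7.2] [-0.001, -0.001, 0.427]
```

Emit:
carry_out([
  [[0,0,-0.5,0,0,0],[0,0,-1.5,0,0,0],[0,0,-3,0,0,0],[0,0,-4.5,0,0,0],[0,0,-6,0,0,0],[-0.7,0.5,-7,0,0,0.02],[-2,1.5,-7.2,0,0,0.05],[-3.5,2.5,-7.2,0,0,0.09],[-5,3.5,-7.2,0,0,0.13],[-7,5,-7.2,0,0,0.17],[-9,6.3,-7.2,0,0,0.21],[-11,7.7,-7.2,0,0,0.25],[-13,9.1,-7.2,0,0,0.3],[-15,10.5,-7.2,0,0,0.34],[-16.8,11.7,-7.2,0,0,0.38],[-18,12.5,-7.2,0,0,0.41],[-18.7,13.05,-7.2,0,0,0.427],[-18.7,13.05,-7.2,0,0,0.427],[-18.7,13.05,-7.2,0,0,0.427],[-18.7,13.05,-7.2,0,0,0.427]],
])

```text
time: 11.35
ee_pos: [0.4475, -0.0413, 0.112]
eef_rot: [0.991, 0.136, 0.0, -0.001]
ft_force: [0.5, -0.4, -0.9]
width: 0.0298
grip_force: 25.0
```

```bash
python3 -c "
from h import *
go(.446,-.05,.0122,11)"
```

```text
[-0.38, 0.81, 9.98] [-0.001, -0.001, 0.081]
```

Emit:
carry_out([
  [[-0.2,0.4,1,0,0,0.04],[-0.38,0.8,2.5,0,0,0.08],[-0.38,0.8,4,0,0,0.08],[-0.38,0.8,5.5,0,0,0.08],[-0.38,0.8,7,0,0,0.08],[-0.38,0.8,8,0,0,0.08],[-0.38,0.8,8.6,0,0,0.08],[-0.38,0.8,9,0,0,0.08],[-0.38,0.8,9.2,0,0,0.08],[-0.38,0.8,9.4,0,0,0.08],[-0.38,0.8,9.55,0,0,0.08],[-0.38,0.8,9.65,0,0,0.08],[-0.38,0.8,9.75,0,0,0.08],[-0.38,0.8,9.85,0,0,0.08],[-0.38,0.8,9.9,0,0,0.08],[-0.38,0.8,9.95,0,0,0.08],[-0.38,0.8,9.98,0,0,0.08],[-0.38,0.8,9.98,0,0,0.08],[-0.38,0.8,9.98,0,0,0.08],[-0.38,0.8,9.98,0,0,0.08]],
])

```text
time: 13.02
ee_pos: [0.4456, -0.0509, 0.0123]
eef_rot: [0.995, 0.095, 0.0, -0.001]
ft_force: [-0.2, 0.2, -1.4]
width: 0.0297
grip_force: 25.0
```

Emit:
carry_out([
  [[0,0,0,0,0,0],[0,0,0,0,0,0],[0,0,0,0,0,0],[0,0,0,0,0,0],[0,0,0,0,0,0],[0,0,0,0,0,0],[0,0,0,0,0,0],[0,0,0,0,0,0],[0,0,0,0,0,0],[0,0,0,0,0,0]],
], hand=-1)

```text
time: 13.85
ee_pos: [0.4455, -0.0509, 0.0122]
eef_rot: [0.995, 0.095, 0.0, -0.001]
ft_force: [0.3, 0.5, 0.2]
width: 0.0844
grip_force: 0.0
```

Emit:
carry_out([
  [[0,0,-0.5,0,0,0],[0,0,-1.5,0,0,0],[0,0,-3,0,0,0],[0,0,-5,0,0,0],[0,0,-7.5,0,0,0],[0,0,-10,0,0,0],[0,0,-12.5,0,0,0],[0,0,-15,0,0,0],[0,0,-17.5,0,0,0],[0,0,-19,0,0,0],[0,0,-19,0,0,0],[0,0,-19,0,0,0]],
])

```text
time: 14.85
ee_pos: [0.4459, -0.0513, 0.2033]
eef_rot: [0.995, 0.095, 0.001, -0.001]
ft_force: [-0.1, 0.4, -1.4]
width: 0.0871
grip_force: 0.0
```

Run:
```python
from h import *
s=r.camera("side")[:,:,::-1]
cv2.imwrite("pics/c6.png",cv2.resize(s[130:290,210:370],(600,600),interpolation=cv2.INTER_CUBIC))
# console-stick knob: darkest blob above grey console, side view
g=s[190:206,305:325].max(2);m=(g<45).astype(np.uint8);N,L,S,C=cv2.connectedComponentsWithStats(m)
print([(S[i].tolist(),(C[i]+[305,190]).tolist()) for i in range(1,N)])
print(proj("side",[.655,.0085,.116]),proj("side",[.653,.0095,.116]))
go(.655,.0085,.2,-6.1)
```

```text
[([7, 4, 6, 7, 35], [314.42857142857144, 196.94285714285715])]
[313.89125502 196.50702581] [313.26852599 196.50639226]
[21.72, -1.9, 0.24] [-0.002, -0.0, 0.297]
```

View pics/c6.png

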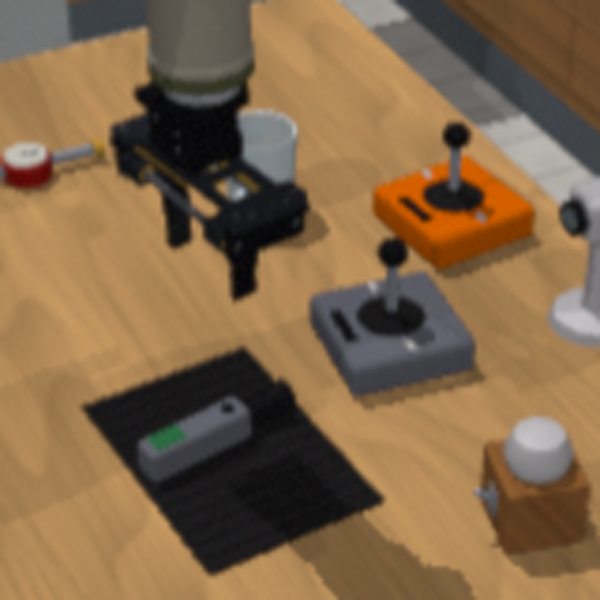

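The wand lies flat on the mat, body from (150,455) to (285,400), fingers clear. Next I go over the stick knob at (392,252).

Emit:
carry_out([
  [[1,0,0,0,0,0.02],[3,-0.3,0,0,0,0.05],[5.5,-0.5,0,0,0,0.08],[8,-0.7,0,0,0,0.12],[10.5,-0.9,0,0,0,0.16],[13,-1.2,0,0,0,0.2],[15.5,-1.4,0,0,0,0.23],[18,-1.6,0,0,0,0.26],[20,-1.8,0,0,0,0.28],[21.3,-1.9,0,0,0,0.297],[21.8,-1.9,0,0,0,0.297],[21.8,-1.9,0.5,0,0,0.297],[21.8,-1.9,2,0,0,0.297],[21.8,-1.9,4,0,0,0.297],[21.8,-1.9,6,0,0,0.297],[21.8,-1.9,8,0,0,0.297],[21.8,-1.9,9.5,0,0,0.297],[21.8,-1.9,10.3,0,0,0.297],[21.8,-1.9,10.5,0,0,0.297],[21.8,-1.9,10.5,0,0,0.297]],
])

```text
time: 16.57
ee_pos: [0.6554, 0.0086, 0.0972]
eef_rot: [0.999, -0.053, -0.0, -0.001]
ft_force: [0.9, 0.2, 0.1]
width: 0.0869
grip_force: 0.0
```

Emit:
carry_out([
  [[0,-0.5,0,0,0,0],[0,-1.2,0,0,0,0],[0,-1.9,0,0,0,0],[0,-2.4,0,0,0,0],[0,-2.7,0,0,0,0],[0,-3,0,0,0,0],[0,-3.3,0,0,0,0],[0,-3.6,0,0,0,0],[0,-3.9,0.1,0,0,0],[0,-4.2,0.1,0,0,0],[0,-4.5,0.2,0,0,0],[0,-4.8,0.3,0,0,0],[0,-5.1,0.4,0,0,0],[0,-5.4,0.5,0,0,0],[0,-5.6,0.5,0,0,0],[0,-5.8,0.6,0,0,0],[0,-5.9,0.6,0,0,0],[0,-6,0.6,0,0,0],[0,-6,0.6,0,0,0],[0,-6,0.6,0,0,0]],
])

```text
time: 18.23
ee_pos: [0.6621, 0.0683, 0.0911]
eef_rot: [0.999, -0.053, -0.0, -0.001]
ft_force: [0.4, -3.4, -1.3]
width: 0.0871
grip_force: 1.4
```

Run:
```python
from h import *
s=r.camera("side")[:,:,::-1];t=r.camera("top")[:,:,::-1]
a=cv2.resize(s[150:240,270:390],(400,300),interpolation=cv2.INTER_CUBIC);b=cv2.resize(t[100:220,230:350],(400,300),interpolation=cv2.INTER_CUBIC)
cv2.imwrite("pics/c7.png",np.hstack([a,b]))
for _ in range(3):
    r.camera("side");st=r.read_state();print(st["ee_pos"],st["ft_force"],st["width"])
```

```text
[0.66223892 0.06833187 0.09127659] [ 0.70256213 -3.33521105 -2.25217249] 0.0874260854195587
[0.6622596  0.06834261 0.09130304] [-0.37097802 -2.91903949 -2.76493041] 0.08721916680193424
[0.66226781 0.06841788 0.09131866] [-0.03804005 -3.00101531 -2.79387003] 0.08729138921808685
```

View pics/c7.png

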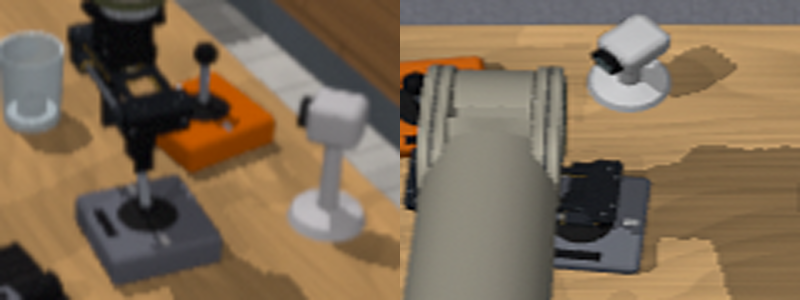

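The hall camera head has turned to the holder's side: the lens in the right half is at (605,62) and the head centre at (645,40). The finger's inner face is on the knob with about 3 N. I'll go 1 mm further and hold.

Emit:
carry_out([
  [[0,-0.1,0,0,0,0],[0,-0.1,0,0,0,0],[0,-0.1,0,0,0,0],[0,-0.1,0,0,0,0],[0,-0.1,0,0,0,0],[0,-0.1,0,0,0,0],[0,-0.1,0,0,0,0],[0,-0.1,0,0,0,0],[0,-0.1,0,0,0,0],[0,-0.1,0,0,0,0],[0,-0.1,0,0,0,0],[0,-0.1,0,0,0,0],[0,-0.1,0,0,0,0],[0,-0.1,0,0,0,0],[0,-0.1,0,0,0,0],[0,-0.1,0,0,0,0],[0,-0.1,0,0,0,0],[0,-0.1,0,0,0,0],[0,-0.1,0,0,0,0],[0,-0.1,0,0,0,0]],
])

```text
time: 20.15
ee_pos: [0.6624, 0.0696, 0.0914]
eef_rot: [0.999, -0.053, -0.0, -0.001]
ft_force: [-0.0, -2.1, -1.8]
width: 0.0871
grip_force: 1.5
```

Emit:
carry_out([
  [[0,0,0,0,0,0],[0,0,0,0,0,0],[0,0,0,0,0,0],[0,0,0,0,0,0],[0,0,0,0,0,0],[0,0,0,0,0,0],[0,0,0,0,0,0],[0,0,0,0,0,0],[0,0,0,0,0,0],[0,0,0,0,0,0],[0,0,0,0,0,0],[0,0,0,0,0,0]],
])

```text
time: 21.15
ee_pos: [0.6624, 0.0696, 0.0914]
eef_rot: [0.999, -0.053, 0.0, -0.001]
ft_force: [0.1, -2.5, -2.2]
width: 0.0866
grip_force: 1.5
```

Emit:
carry_out([
  [[0,0.2,0,0,0,0],[0,0.5,-0.1,0,0,0],[0,0.8,-0.2,0,0,0],[0,1.1,-0.3,0,0,0],[0,1.4,-0.4,0,0,0],[0,1.7,-0.4,0,0,0],[0,2,-0.5,0,0,0],[0,2.3,-0.5,0,0,0],[0,2.6,-0.6,0,0,0],[0,2.9,-0.6,0,0,0],[0,3.2,-0.6,0,0,0],[0,3.5,-0.6,0,0,0],[0,3.9,-0.6,0,0,0],[0,4.4,-0.6,0,0,0],[0,5,-0.6,0,0,0],[0,5.6,-0.6,0,0,0],[0,6,-0.6,0,0,0],[0,6.1,-0.6,0,0,0],[0,6.1,-0.6,0,0,0],[0,6.1,-0.6,0,0,0]],
])

```text
time: 22.82
ee_pos: [0.656, 0.0092, 0.0973]
eef_rot: [0.999, -0.053, -0.0, -0.001]
ft_force: [0.2, -0.3, -1.4]
width: 0.0869
grip_force: 0.0
```

Emit:
carry_out([
  [[0,0,-0.5,0,0,0],[0,0,-1.5,0,0,0],[0,0,-3,0,0,0],[0,0,-5,0,0,0],[0,0,-7.5,0,0,0],[0,0,-10,0,0,0],[0,0,-12,0,0,0],[-2,0,-13,0,0,0],[-5,0,-13,0,0,0],[-8,0,-13,0,0,0],[-11,0,-13,0,0,0],[-14,0,-13,0,0,0],[-16,0,-13,0,0,0],[-17,0,-13,0,0,0],[-17,0,-13,0,0,0],[-17,0,-13,0,0,0]],
])

```text
time: 24.15
ee_pos: [0.4873, 0.027, 0.2284]
eef_rot: [0.999, -0.053, 0.001, -0.001]
ft_force: [0.4, -0.4, 0.2]
width: 0.0868
grip_force: 0.0
```

Run:
```python
from h import *
s=r.camera("side")[:,:,::-1]
cv2.imwrite("pics/c8.png",cv2.resize(s[130:290,190:400],(788,600),interpolation=cv2.INTER_CUBIC))
t0=cv2.imread("pics/side0.png");d=cv2.absdiff(s,t0)
for n,(y0,y1,x0,x1) in dict(knob=(188,215,300,330),head=(170,225,352,385)).items(): print(n,d[y0:y1,x0:x1].max(2).mean())
```

```text
knob 10.244444444444444
head 4.687052341597796
```

View pics/c8.png

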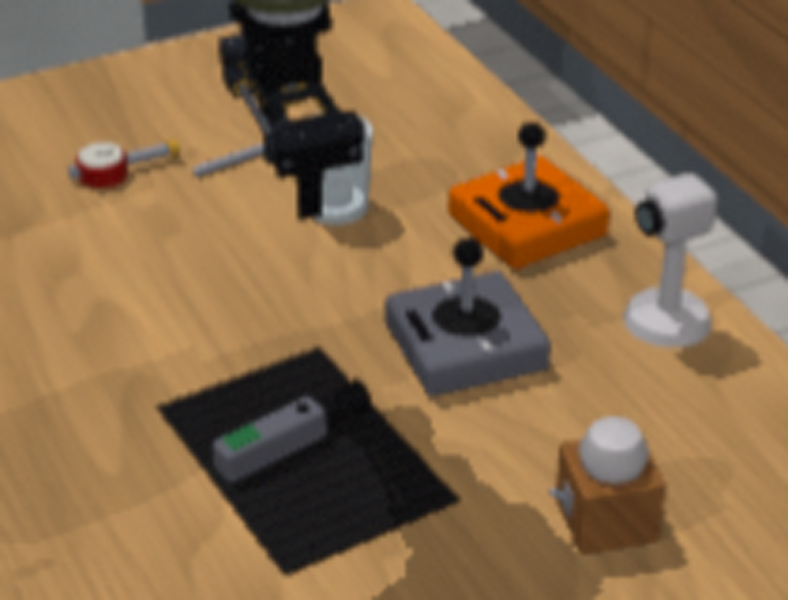

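The stick is upright again at (467,252), the camera head faces the robot, and the wand is flat on the mat. The rest is where it was and the arm is clear.

```bash
python3 -c "
from bench import r
print(r.close_job())"
```

```text
the job is handed in; nothing more can be done
None
```

The job is handed in: the wand was aimed at the holder from about 10 cm, held for over two seconds and laid flat on the mat, then the stick was held left at about 0.44 rad (estimated from the finger position) for over two seconds and let back to the middle.

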